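Seat the safety cover on a vegetable slicer by feel and lock it

TASK

The vegetable slicer has to be made safe for storing. Take its steel cover plate by the black grip from the chopping board, lay it on the slicing table and slide it along the bed under light finger pressure (never more than about 2 kg, or the table is bent) until both its holes drop over the two studs and it lies flat and fully home, then let go of it. Last, turn the clip on the slicer's left rail the full quarter turn, so that its tongue lies across the cover, and leave the bowl, the garlic and the peeler where they are.

Things in the scene. Friction and masses are not known exactly. Their poses are not given: they have to be found in the camera images.
- slicer: Low vegetable slicer (mandoline), fixed on suction feet: 320 long (x) x 150 wide (y), white side rails 22 wide with tops 27 above the worktop, loop handle at the near (-x) end. Origin on the worktop under the bed; x along the bed away from the loop, y to the left rail, z up. Between the rails an open well, x=-76 to +96, 98 wide, holds the slicing table; plates before and behind it top out at z=27.
- stud_zone (a point): Near end of the zone where the studs may stand, midway between them, at tip height (slicer x=-6, y=0, z=29). Two steel studs, 9 across, bevelled tips, stand on the table at y=+34 and -34. A carriage set by the thickness adjuster holds them locked, both at the same x, NOT measured: 0 to 32 mm beyond this point along the slicer's +x. A cover lying on the tips has its underside at this height.
- home_height (a point): Same point at the height of the table's top (slicer z=22): the underside of a cover that is fully home over the studs is at this height. The table is flat steel, 96 wide, sprung: with the studs it gives straight down, from about 2 to 3 N on, then 1.5 N per mm, for 5 mm to a hard stop; unloaded it comes back up.
- cover: Loose steel plate 120 (x) x 92 (y) x 5, 0.12 kg, on the chopping board. Origin: middle of its underside, z up. Black grip bar upright in the middle of its top, 14 thick (x) x 46 long (y), from 5 to 35 above the underside. Two through holes at x=0, y=+34 and -34, 11.8 wide along x, 14.5 along y; half a turn gives the same plate. Its x goes along the slicer's x; the well leaves 3 mm on each side.
- clip (a joint): Turn clip on the slicer's left rail, upright pivot. 0 = open, tongue along the rail towards the slicer's +x; 1.57 = locked, tongue across the bed towards -y, over the cover's edge. Turns clockwise seen from above, stops at both ends, little friction (0.03 N m), stays where left. It passes over a cover that is home and runs against one that is not.
- clip_grip (a point): On the clip's pivot axis, 41 above the worktop (slicer x=45, y=60). The clip's black finger bar, 10 thick x 36 long, along the tongue, stands from 32 to 58 above the worktop; its middle is 4 mm from the pivot towards the tongue's tip. The steel tongue below it is 11 wide, reaches 31 from the pivot, underside 28.5 above the worktop.
- board: Plastic chopping board, 210 (x) x 300 (y) x 10, does not move, lying on the glass hob, whose top is 7 above the worktop. Origin: middle of its underside.
- bowl: White bowl, 116 across, 58 high; origin: middle of its underside. Bystander.
- garlic: Garlic bulb, 50 across, 56 high; origin: middle of its underside. Bystander.
- peeler: Black vegetable peeler, 170x25x17; origin: middle of its underside. Bystander.

How it is judged (in metres and radians):
On the way, in this order (a step that is already met when the one before it is completed fails the run):
1. the cover lies fully home over both studs and has been let go (z of cover in the frame of slicer between 0.0205 and 0.0235 m and x of cover in the frame of slicer between -0.01 and 0.03 m and y of cover in the frame of slicer between -0.005 and 0.005 m and angle between cover's own z axis and vertical below 0.03 rad and angle between the x axis of cover and the x axis of slicer, either way round below 0.08 rad and contact force between the fingers and cover below 0.3 N), for 0.3 s.
2. the clip is turned across the seated cover (z of cover in the frame of slicer between 0.0205 and 0.0235 m and x of cover in the frame of slicer between -0.01 and 0.03 m and y of cover in the frame of slicer between -0.005 and 0.005 m and angle between cover's own z axis and vertical below 0.03 rad and angle between the x axis of cover and the x axis of slicer, either way round below 0.08 rad and value of joint clip above 1.35 rad), for 0.2 s.
At the end, for the whole second after the job is handed in: The cover is at rest on the slicing table with both studs through its holes: underside 22 mm above the worktop within 1.5 mm, tilt under 0.03 rad, along the bed within 0.08 rad, its middle at x between -10 and +30 mm and y within 5 mm of the slicer's frame; the clip stands at more than 1.35 rad (all of step 2 and linear speed of cover below 0.01 m/s); the robot touches nothing.
It fails at once if the cover and the slicer are pressed together with more than 20 N (contact force between cover and slicer above 20 N).
It fails at once if the white bowl is moved more than 25 mm (distance of bowl from where it was at the start of the episode above 0.025 m).
It fails at once if the garlic is moved more than 25 mm (distance of garlic from where it was at the start of the episode above 0.025 m).
It fails at once if the peeler is moved more than 25 mm (distance of peeler from where it was at the start of the episode above 0.025 m).
It also fails if it takes over 67 s, if anything falls off the work surface, if the arm or the gripper's body presses on something with over 40 N, if the wrist force passes 120 N, or if a joint passes its speed limit or range.

ROBOT

A 6-joint arm with a two-finger parallel gripper is mounted at the origin on a cart in front of the work surface, level with it; the furniture and walls round the work are solid. World frame = base frame: x ahead of the robot, y to its left, z up, the work surface at z = 0. Lengths are in mm, angles in rad, forces in N, time in s.
With the tool pointing down it reaches from about 300 to 775 mm from the base axis. Payload 14.6 kg.
Tool frame: the origin (TCP) lies between the finger pads; the fingertips stand manip.tip_reach ahead of it and the grasp point (between the pads) lies 5 mm behind it (manip.tip_reach is the distance from the TCP to the fingertips, in mm); z points along the fingers, y is the line along which they close (so a half turn about z gives the same grasp; the last joint's range is limited). The gripper opens to 94 mm and grips with 3 to 60 N. Pads are 16 mm wide; open, the fingers measure 119 mm over their backs; the gripper's body (75 mm by 177 mm) begins 78 mm behind the grasp point.
Start: joints at [1.175, 0.3, 1.521, -0, 1.321, -0.067], TCP at [177.596, 520.528, 219.446] pointing down, gripper open.
Joint ranges: [-3.03, 3.03], [-0.79, 2.21], [0.23, 2.52], [-1.04, 4.18], [0, 3.07], [-2.55, 2.55]. Speed limits (rad/s): [2.22, 2.22, 2.57, 3.14, 3.14, 3.14].

INTERFACE

Orientations are given as [roll, pitch, yaw] about the fixed x, y, z axes, in that order (R = Rz(yaw) Ry(pitch) Rx(roll)).
In Python, from cell import manip gives the robot as it stands. The module is installed in compiled form; this text tells all that it offers.
- The arm moves only by the shell command python3 -m creep 'ROWS' [FORCE]. ROWS is JSON, a list of rows, each a list of 3 entries, a list of its own where there are three numbers: the opening, from -1 (shut) to 1 (fully open), then the shift along the tool's x, y, z in cm, then the turn about the tool's z in units of 5 degrees (1.0 is 5 degrees). In form: [[grip, [tx, ty, tz], roll], ...]. A call has 1 to 12 rows; each row is the pose to reach, as a shift and turn from the pose commanded when the call began, along the tool's axes at that moment; what a row does not reach only later rows make up. A row lasts 1/10 s, in which the tool goes at most 50 mm and 8.59 degrees, less where a joint would pass 70% of its speed; a pose out of reach is approached as far as the arm can. A call with a gripper value outside its range is refused whole. The fingers move at their own pace and stop on an object; FORCE is the grip in N (left out, the last holds). Time passes only in rows, so rows that repeat a pose let the fingers close. It gives the time, the measured TCP pose, the force, the opening and the grip force at its end, in the units of the state.
- manip.read_state(): the state, without advancing time (a new reading comes with each control period).
- manip.camera(name): name is "scene" or "top" or "wrist"; returns the picture (384x512x3 uint8, red, green, blue); there is no depth.
- manip.camera_params(name): a dict with "fovy" (degrees; the focal length in pixels is half the picture's height over the tangent of half this angle, whatever the lens; pixels are square), "cx", "cy" (the principal point, pixels), "k1" (the pictures are not rectified: a ray, as slopes to the right and down, at radius r is drawn at 1 + k1 r^2 times it, then the intrinsics apply), "origin" and "attitude" of the camera in the world. Camera axes: x right, y down, z forward; pixel columns grow to the right and rows downward; lengths in mm; the calibration is good to about 2 mm. A picture is of the moment at which its call begins: read the wrist's pose just before it. camera_params takes no time and is no camera call; for the wrist camera it gives the pose at the moment of the call.
- manip.sign_off(): hands the job in; it is judged then, once.
The state is a dict: "clock": time; "joints": joint angles; "qd": joint speeds; "effort": joint torques, N m; "eef_pos": TCP position; "eef_rot": TCP orientation; "wrist_force": force on the tool from outside, world axes, zero at the start; "moment": the same for the moment, N m; "finger_gap": finger opening in mm; "finger_force": force on a finger pad.
Only numpy, scipy, OpenCV 4.12 (cv2) and the standard library are available. Lean on these libraries where they do the work, as an engineer would, in place of code of your own. Each camera call takes 0.05 s, during which the arm holds its last target. There are 200 camera calls.

## Working session

There is one attempt and no reset: what is moved stays moved. The work goes in short steps, Python scripts to look and compute and a shell command to move; the robot and the scene stay as the last step left them, time stands still between calls to the robot, and variables do not carry over. Pictures are saved under pics/ and viewed, at most 10 in all, crops included, and the job is handed in when it is done.

```bash
mkdir -p pics; cat > h.py <<'E'
import numpy as np, cv2
from cell import manip
from scipy.spatial.transform import Rotation as R
def Rm(a):
    a=np.array(a,float)
    return a if a.shape==(3,3) else R.from_euler('xyz',a).as_matrix()
def ray(p,u,v):
    f=192/np.tan(np.radians(p['fovy'])/2)
    d=np.array([(u-p['cx'])/f,(v-p['cy'])/f]); s=d.copy()
    for _ in range(30): s=d/(1+p['k1']*(s@s))
    return np.array(p['origin']),Rm(p['attitude'])@np.array([s[0],s[1],1])
def onplane(p,u,v,z):
    o,d=ray(p,u,v); return o+d*(z-o[2])/d[2]
def proj(p,X):
    f=192/np.tan(np.radians(p['fovy'])/2)
    c=Rm(p['attitude']).T@(np.array(X)-p['origin']); s=c[:2]/c[2]
    s=s*(1+p['k1']*(s@s)); return s*f+[p['cx'],p['cy']]
def snap(n,f):
    p=manip.camera_params(n); im=manip.camera(n)[:,:,::-1].copy(); cv2.imwrite('pics/'+f,im); return p,im
E
python3 - <<'E'
from h import *
for n in ['top','scene','wrist']:
    p,im=snap(n,n+'0.png'); print(n,p)
a=cv2.imread('pics/scene0.png');b=cv2.imread('pics/wrist0.png')
cv2.imwrite('pics/sw.png',cv2.resize(np.hstack([a,b]),(800,300)))
t=cv2.imread('pics/top0.png');cv2.imwrite('pics/top0b.png',cv2.resize(t,(800,600)))
print(manip.read_state(),manip.tip_reach)
E
```

```text
top {'fovy': 53.8739338706138, 'cx': 251.07575926519317, 'cy': 191.10469453808798, 'k1': 0.017772966056497037, 'origin': array([ 347.69815391, -115.21534862, 1125.20171802]), 'attitude': array([-2.92135475,  0.00298274, -1.61731448])}
scene {'fovy': 47.61401127427846, 'cx': 250.9956086256653, 'cy': 187.461532075348, 'k1': -0.11139003642725387, 'origin': array([-169.45885332, -694.02050193,  595.30556367]), 'attitude': array([-2.06884668,  0.00250279, -0.9231578 ])}
wrist {'fovy': 58.43903178242541, 'cx': 255.18954605219747, 'cy': 183.23134315607766, 'k1': -0.09913802858127503, 'origin': array([113.98351108, 543.02037355, 384.12187663]), 'attitude': array([2.90591595e+00, 2.12231239e-03, 1.24128776e+00])}
{'clock': 0.15, 'joints': array([ 1.17539712e+00,  3.00332226e-01,  1.52142249e+00, -1.17621449e-05,
        1.32070041e+00, -6.66254494e-02]), 'qd': array([-9.43178961e-05, -1.69602406e-03, -8.00180238e-04,  8.22365438e-04,
        3.37666751e-04,  1.59875672e-03]), 'effort': array([ 1.97190493e-03, -5.31952071e+01, -3.52822387e+01,  7.08694733e-02,
        2.34921940e-02, -5.98232486e-05]), 'eef_pos': array([177.53384097, 520.36624761, 219.02959603]), 'eef_rot': array([-3.14073134e+00, -4.60512117e-05,  2.81282179e+00]), 'wrist_force': array([ 0.58246244, -0.03585712, -0.11323629]), 'moment': array([ 0.00423392, -0.024705  ,  0.01991046]), 'finger_force': 0.0, 'finger_gap': 93.70957339672626} 14.0
```

View pics/top0b.png

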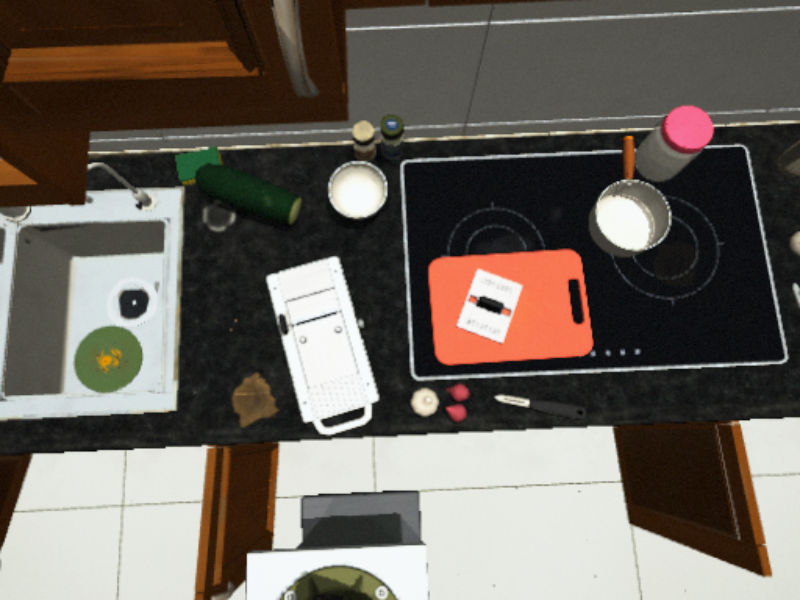

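View pics/sw.png

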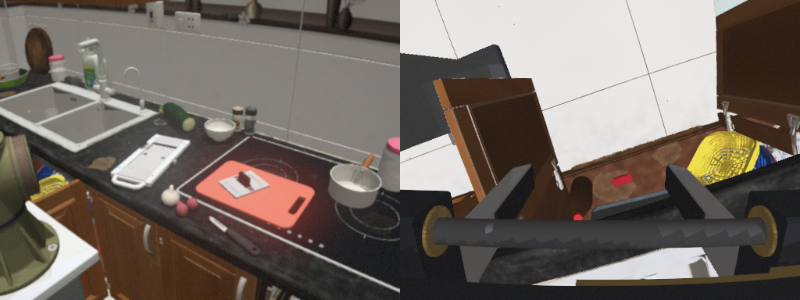

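```bash
python3 - <<'E'
from h import *
p=manip.camera_params('top'); im=cv2.imread('pics/top0.png')
hsv=cv2.cvtColor(im,cv2.COLOR_BGR2HSV)
white=((hsv[:,:,1]<60)&(hsv[:,:,2]>140)).astype(np.uint8)
def big(m,x0,y0,x1,y1):
    z=np.zeros_like(m); z[y0:y1,x0:x1]=m[y0:y1,x0:x1]
    c,_=cv2.findContours(z,cv2.RETR_EXTERNAL,cv2.CHAIN_APPROX_NONE); return max(c,key=cv2.contourArea)
# cover
org=((hsv[:,:,0]<15)&(hsv[:,:,1]>100)&(hsv[:,:,2]>100)).astype(np.uint8)
c=big(white,285,165,340,222); W=np.float32([onplane(p,*q[0],22)[:2] for q in c]); print('cover',cv2.minAreaRect(W))
dark=((hsv[:,:,2]<70)).astype(np.uint8)
c=big(dark,300,180,328,208);W=np.float32([onplane(p,*q[0],52)[:2] for q in c]); print('grip',cv2.minAreaRect(W),cv2.contourArea(c))
c=big(white,165,160,250,280);W=np.float32([onplane(p,*q[0],27)[:2] for q in c]);r=cv2.minAreaRect(W); print('slicer',r,cv2.boxPoints(r))
cv2.imwrite('pics/tz.png',np.hstack([cv2.resize(im[155:280,160:250],(430,597),interpolation=cv2.INTER_CUBIC),cv2.resize(im[165:240,285:340],(360,597),interpolation=cv2.INTER_CUBIC)]))
E
```

```text
cover ((573.7150268554688, -307.5173645019531), (92.2514877319336, 120.86524200439453), 66.37097930908203)
grip ((568.7075805664062, -302.4404602050781), (45.54085922241211, 20.8166446685791), 68.19680786132812) 87.0
slicer ((513.4003295898438, 5.5953216552734375), (324.66845703125, 155.23622131347656), 13.95993423461914) [[ 337.13586    41.7589  ]
 [ 374.58557  -108.892365]
 [ 689.6648    -30.568256]
 [ 652.2151    120.08301 ]]
```

View pics/tz.png

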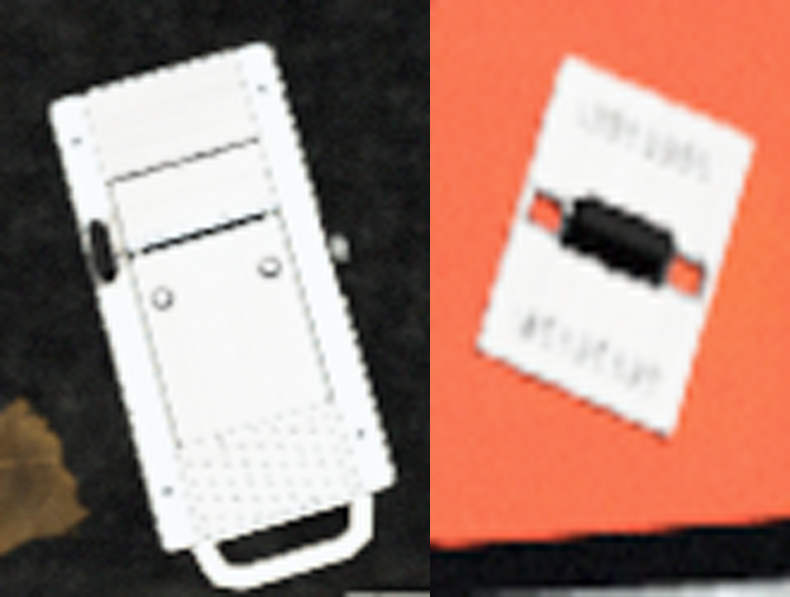

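```bash
cat >> h.py <<'E'
def plan(x,y,z,psi):
    s=manip.read_state(); M=Rm(s['eef_rot']); d=M.T@(np.array([x,y,z])-s['eef_pos'])/10
    t=(np.degrees(s['eef_rot'][2])-psi+180)%360-180
    print('rows cm',d.round(2),'roll',round(t/5,2),'pos',s['eef_pos'].round(1),'rot',np.degrees(s['eef_rot']).round(2),'F',s['wrist_force'].round(1),'gap',round(s['finger_gap'],1),'t',s['clock'])
E
python3 -c "
from h import *
plan(538,-68,219,104)"
```

```text
rows cm [-5.311e+01 -4.405e+01  4.000e-02] roll 11.43 pos [177.5 520.4 219. ] rot [-179.95   -0.    161.16] F [ 0.6 -0.  -0.1] gap 93.7 t 0.15
```

```bash
python3 -m creep '[[1,[-5,-4.1,0],1],[1,[-9,-7.5,0],2],[1,[-13,-11,0],3],[1,[-17,-14,0],4],[1,[-21,-17.4,0],5],[1,[-26,-21.6,0],6],[1,[-31,-25.7,0],7],[1,[-36,-29.9,0],8],[1,[-41,-34,0],9],[1,[-46,-38.2,0],10],[1,[-50,-41.5,0],11],[1,[-53,-44,0],11.4]]' && python3 -m creep '[[1,[0,0,0],0],[1,[0,0,0],0],[1,[0,0,0],0],[1,[0,0,0],0]]'; python3 -c "
from h import *
plan(538,-68,219,104)"
```

```text
clock: 1.35
eef_pos: [491.4, 6.7, 219.4]
eef_rot: [3.142, -0.0, 1.814]
wrist_force: [0.6, -0.1, 0.7]
finger_gap: 93.8
finger_force: 0.0
clock: 1.75
eef_pos: [490.4, 9.9, 219.6]
eef_rot: [3.141, -0.0, 1.82]
wrist_force: [0.4, -0.9, 0.2]
finger_gap: 94.0
finger_force: 0.0
rows cm [-8.72  2.7   0.06] roll 0.05 pos [490.4   9.9 219.6] rot [179.99  -0.   104.27] F [ 0.4 -0.9  0.2] gap 94.0 t 1.75
```

```bash
python3 -m creep '[[1,[-3,0.9,0],0],[1,[-6,1.8,0],0],[1,[-8.7,2.7,0],0],[1,[-8.7,2.7,0],0],[1,[-8.7,2.7,0],0],[1,[-8.7,2.7,0],0],[1,[-8.7,2.7,0],0]]'; python3 -c "
from h import *
p,im=snap('wrist','w1.png'); np.save('w1.npy',[p],allow_pickle=True)
plan(538,-68,219,104)
cv2.imwrite('pics/w1b.png',cv2.resize(im,(800,600)))"
```

```text
clock: 2.45
eef_pos: [538.0, -68.0, 219.7]
eef_rot: [3.141, 0.0, 1.819]
wrist_force: [0.8, -0.2, -0.9]
finger_gap: 94.0
finger_force: 0.0
rows cm [0.01 0.   0.07] roll 0.05 pos [538.  -68.1 219.7] rot [179.98   0.   104.23] F [-0.1  0.5 -0.4] gap 93.9 t 2.5
```

View pics/w1b.png

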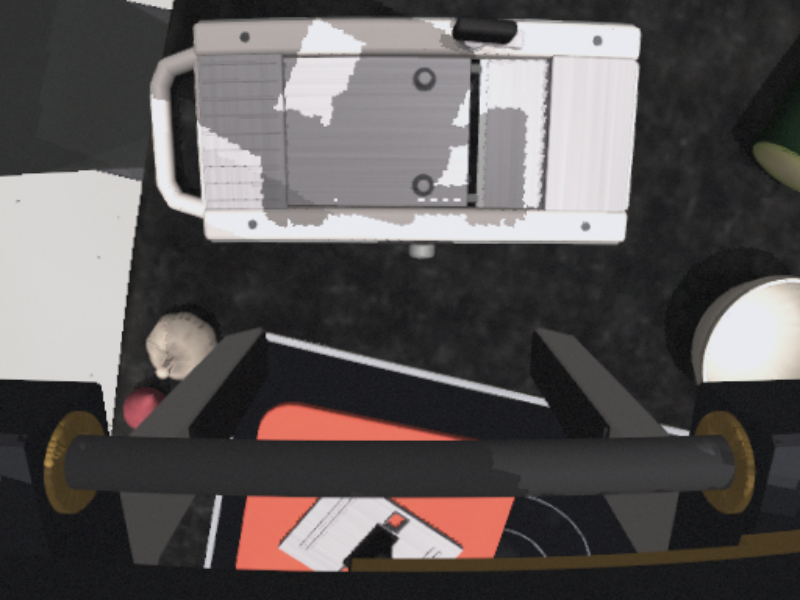

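```bash
cat > m.py <<'E'
from h import *
p=np.load('w1.npy',allow_pickle=True)[0]; im=cv2.imread('pics/w1.png')
P=lambda u,v,z: onplane(p,u/1.5625-.2,v/1.5625-.2,z)
s1,s2=P(424,79,29),P(423,186,29)
print('studs',s1.round(1),s2.round(1),'dist',np.linalg.norm(s1-s2))
d=s1-s2; print('yaw from studs',np.degrees(np.arctan2(-d[0],d[1])))
# rail outer edges: strongest row gradient per column, line fit
g=cv2.GaussianBlur(cv2.cvtColor(im,cv2.COLOR_BGR2GRAY).astype(float),(3,3),0)
def edge(u0,u1,v0,v1,sign,z,vert=True):
    pts=[]
    if vert:
        for u in range(u0,u1):
            k=np.argmax(sign*np.diff(g[v0:v1,u]))+v0+.5; pts.append(onplane(p,u,k,z)[:2])
    else:
        for v in range(v0,v1):
            k=np.argmax(sign*np.diff(g[v,u0:u1]))+u0+.5; pts.append(onplane(p,k,v,z)[:2])
    l=cv2.fitLine(np.float32(pts),cv2.DIST_HUBER,0,.01,.01).ravel(); return l
L=edge(140,285,6,22,1,27);L2=edge(340,395,8,24,1,27);Rr=edge(150,380,147,162,-1,27)
far=edge(395,415,30,140,-1,27,False); wn=edge(178,188,50,125,-1,22,False)
for n,l in zip(['L','L2','R','far','wellnear'],[L,L2,Rr,far,wn]): print(n,l.round(3),np.degrees(np.arctan2(l[1],l[0])).round(2))
m=(s1+s2)/2
for yaw in (13.9,14.2):
    ax=np.array([np.cos(np.radians(yaw)),np.sin(np.radians(yaw))]);ay=np.array([-ax[1],ax[0]])
    f=lambda q:((np.array(q[:2])-m[:2])@ax,(np.array(q[:2])-m[:2])@ay)
    print(yaw,'edges y L',f(L[2:])[1],f(L2[2:])[1],'R',f(Rr[2:])[1],'far x',f(far[2:])[0],'wellnear x',f(wn[2:])[0])
    print('wellfar',f(P(546,130,27)),'clip bar ends top',f(P(455,22,58)),f(P(517,22,58)))
E
python3 m.py
```

```text
studs [524.6  49.8  29. ] [541.  -15.6  29. ] dist 67.41522635896551
yaw from studs 14.108812553524377
L [9.72000e-01 2.35000e-01 4.47997e+02 6.95640e+01] 13.61
L2 [9.73000e-01 2.30000e-01 6.07076e+02 1.09124e+02] 13.3
R [ 9.71000e-01  2.40000e-01  5.35619e+02 -5.55420e+01] 13.87
far [ 2.40000e-01 -9.71000e-01  6.67507e+02  5.23110e+01] -76.09
wellnear [ 2.48000e-01 -9.69000e-01  4.47643e+02 -2.24270e+01] -75.62
13.9 edges y L 71.29366359859198 71.48002561308085 R -71.19847755036574 far x 139.2018037802856 wellnear x -92.17768094481687
wellfar (np.float64(79.91054292105085), np.float64(3.307567017778503)) clip bar ends top (np.float64(16.05994545817471), np.float64(61.760452307249935)) (np.float64(51.88746684832351), np.float64(62.54046645712643))
14.2 edges y L 71.65781977216102 70.98587816414266 R -71.12035673489814 far x 139.20938910362227 wellnear x -92.27023644713
wellfar (np.float64(79.92676582837557), np.float64(2.8891129659844808)) clip bar ends top (np.float64(16.3831008069089), np.float64(61.67551641669732)) (np.float64(52.214215208135926), np.float64(62.26792826816461))
```

```bash
python3 -c "
from h import *
plan(544,-376,219,66.4)"
```

```text
rows cm [-29.99  -6.99   0.07] roll 7.57 pos [538.  -68.1 219.7] rot [179.98   0.   104.23] F [-0.1  0.5 -0.4] gap 93.9 t 2.5
```

```bash
python3 -m creep '[[1,[-3,-0.7,0],0.8],[1,[-7,-1.6,0],1.8],[1,[-11,-2.6,0],2.8],[1,[-15,-3.5,0],3.8],[1,[-19,-4.4,0],4.8],[1,[-23,-5.4,0],5.8],[1,[-27,-6.3,0],6.8],[1,[-30,-7,0],7.6],[1,[-30,-7,0],7.6],[1,[-30,-7,0],7.6],[1,[-30,-7,0],7.6],[1,[-30,-7,0],7.6]]'; python3 -c "
from h import *
p,im=snap('wrist','w2.png'); np.save('w2.npy',[p],allow_pickle=True)
plan(544,-376,219,66.4)
cv2.imwrite('pics/w2b.png',cv2.resize(im,(800,600)))"
```

```text
clock: 3.7
eef_pos: [544.1, -375.8, 219.9]
eef_rot: [3.141, 0.0, 1.157]
wrist_force: [-0.6, -0.2, 0.8]
finger_gap: 93.9
finger_force: 0.0
rows cm [-0.01 -0.01  0.09] roll -0.03 pos [ 544.1 -375.9  219.9] rot [179.98   0.    66.26] F [ 0.2 -0.3 -0.8] gap 93.8 t 3.75
```

View pics/w2b.png

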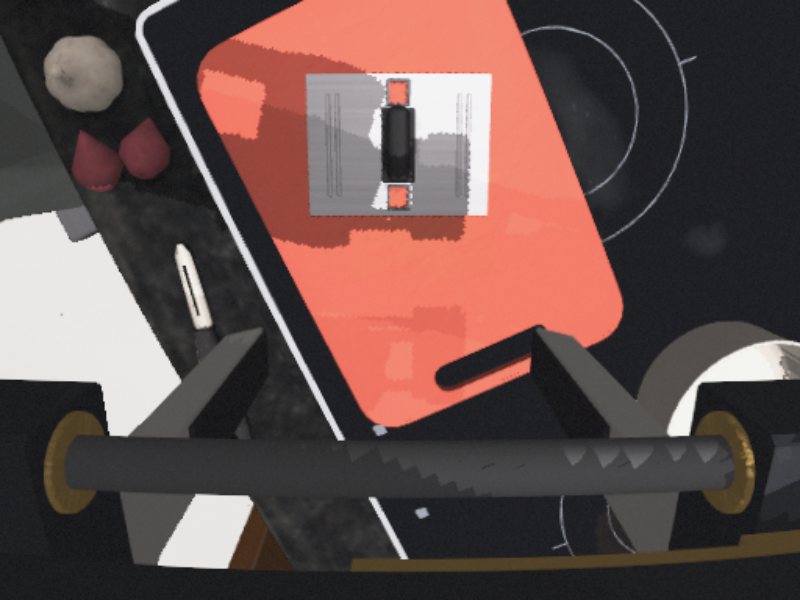

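```bash
python3 - <<'E'
from h import *
p=np.load('w2.npy',allow_pickle=True)[0]
c=np.array([onplane(p,u/1.5625-.2,v/1.5625-.2,22)[:2] for u,v in [(306,74),(491,74),(488.5,216),(310,216)]])
r=cv2.minAreaRect(np.float32(c));print(c.round(1),r,c.mean(0))
d=c[1]+c[2]-c[0]-c[3]; yaw=np.degrees(np.arctan2(d[1],d[0]));print(yaw)
x,y=c.mean(0); plan(x,y,80,yaw+90)
E
```

```text
[[ 538.1 -239.9]
 [ 647.6 -288.1]
 [ 611.5 -373. ]
 [ 500.7 -324.2]] ((574.6989135742188, -306.3849182128906), (92.2476577758789, 120.99552154541016), 66.2325210571289) [ 574.47223944 -306.28883832]
-23.770745941436743
rows cm [ 7.6  -0.03 13.99] roll 0.01 pos [ 544.1 -375.9  219.9] rot [179.98   0.    66.26] F [ 0.2 -0.3 -0.8] gap 93.8 t 3.75
```

```bash
python3 -m creep '[[1,[3,0,3],0],[1,[6,0,6],0],[1,[7.6,0,9],0],[1,[7.6,0,12],0],[1,[7.6,0,14.5],0],[1,[7.6,0,16.5],0],[1,[7.6,0,17.6],0],[1,[7.6,0,18],0],[1,[7.6,0,18],0],[1,[7.6,0,18],0],[1,[7.6,0,18],0]]' 15; python3 -m creep '[[-1,[0,0,0],0],[-1,[0,0,0],0],[-1,[0,0,0],0],[-1,[0,0,0],0],[-1,[0,0,0],0],[-1,[0,0,0],0],[-1,[0,0,0],0],[-1,[0,0,0],0],[-1,[0,0,0],0],[-1,[0,0,0],0]]' 15
```

```text
clock: 4.85
eef_pos: [574.9, -307.7, 40.6]
eef_rot: [3.14, 0.0, 1.155]
wrist_force: [0.5, 0.2, -0.1]
finger_gap: 93.9
finger_force: 0.0
clock: 5.85
eef_pos: [574.5, -307.4, 39.4]
eef_rot: [-3.142, -0.0, 1.155]
wrist_force: [0.2, -0.6, 0.1]
finger_gap: 17.3
finger_force: 0.0
```

```bash
python3 -m creep '[[-1,[0,0,0],0],[-1,[0,0,0],0],[-1,[0,0,0],0],[-1,[0,0,-1],0],[-1,[0,0,-3],0],[-1,[0,0,-6],0],[-1,[0,0,-9],0],[-1,[0,0,-9],0],[-1,[0,0,-9],0]]' 15;  python3 -c "
from h import *
plan(525.3,14.2,120,103.95)"
```

```text
clock: 6.75
eef_pos: [574.5, -307.5, 130.0]
eef_rot: [3.141, 0.0, 1.155]
wrist_force: [0.1, 0.5, -1.6]
finger_gap: 14.0
finger_force: 15.0
rows cm [ 27.44 -17.51   0.98] roll -7.56 pos [ 574.5 -307.5  130. ] rot [1.7994e+02 1.0000e-02 6.6160e+01] F [ 0.1  0.5 -1.6] gap 14.0 t 6.75
```

```bash
python3 -m creep '[[-1,[2,-1.3,0],-0.5],[-1,[5,-3.2,0],-1.4],[-1,[8,-5.1,0],-2.2],[-1,[11,-7,0],-3],[-1,[14,-8.9,0],-3.8],[-1,[17,-10.8,0],-4.7],[-1,[20,-12.8,0],-5.5],[-1,[23,-14.7,0],-6.3],[-1,[25.5,-16.3,0.5],-7],[-1,[27,-17.2,1],-7.5],[-1,[27.4,-17.5,1],-7.6],[-1,[27.4,-17.5,1],-7.6]]';python3 -m creep '[[-1,[0,0,0],0],[-1,[0,0,0],0],[-1,[0,0,0],0]]';  python3 -c "
from h import *
p,im=snap('wrist','w3.png')
plan(525.3,14.2,54,103.95)"
```

```text
clock: 7.95
eef_pos: [524.8, 14.1, 118.8]
eef_rot: [-3.14, -0.0, 1.818]
wrist_force: [0.7, -0.3, -0.9]
finger_gap: 13.8
finger_force: 15.0
clock: 8.25
eef_pos: [525.2, 13.2, 119.5]
eef_rot: [-3.142, 0.0, 1.817]
wrist_force: [0.1, -0.4, -1.7]
finger_gap: 13.3
finger_force: 15.0
rows cm [0.08 0.03 6.55] roll 0.03 pos [525.2  13.3 119.5] rot [180.    0.  104.1] F [ 0.1  0.5 -0.9] gap 13.7 t 8.3
```

View pics/w3.png

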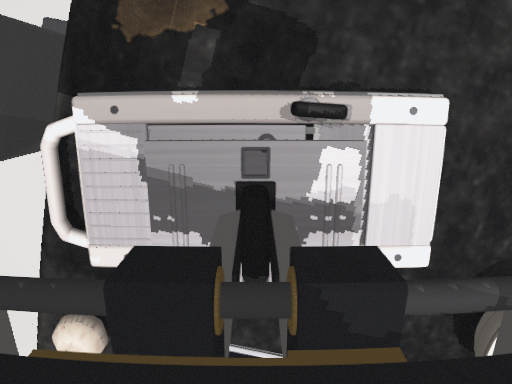

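```bash
python3 -c "
from h import *
p=manip.camera_params('wrist');s=manip.read_state()
M=Rm(s['eef_rot'])
for u,v in [(242.5,148),(269.5,148),(242.5,178.5),(269.5,178.5),(146,140.5),(367,140.5)]:
    print((M.T@(onplane(p,u,v,102)-s['eef_pos'])).round(1))
"; python3 -m creep '[[-1,[0.1,0,1.5],0],[-1,[0.1,0,3],0],[-1,[0.1,0,4.5],0],[-1,[0.1,0,5.5],0],[-1,[0.1,0,6.2],0],[-1,[0.1,0,6.4],0],[-1,[0.1,0,6.4],0],[-1,[0.1,0,6.4],0],[-1,[0.1,0,6.4],0],[-1,[0.1,0,6.4],0]]'
```

```text
[43.4 -6.5 17.5]
[43.4  7.9 17.5]
[26.7 -6.7 17.5]
[26.7  8.1 17.5]
[ 47.7 -58.4  17.5]
[47.7 60.4 17.5]
clock: 9.3
eef_pos: [525.1, 14.9, 55.8]
eef_rot: [3.141, 0.0, 1.818]
wrist_force: [-0.2, -0.1, -2.3]
finger_gap: 14.0
finger_force: 15.0
```

```bash
python3 -m creep '[[-1,[0,0,0.1],0],[-1,[0,0,0.2],0],[-1,[0,0,0.3],0],[-1,[0,0,0.35],0],[-1,[0,0,0.35],0],[-1,[0,0,0.35],0],[-1,[0,0,0.35],0]]';python3 -m creep '[[-1,[0,0,0.05],0],[-1,[0,0,0.1],0],[-1,[0,0,0.1],0],[-1,[0,0,0.1],0]]'; python3 -m creep '[[-1,[0,0,0.05],0],[-1,[0,0,0.1],0],[-1,[0,0,0.1],0],[-1,[0,0,0.1],0]]'
```

```text
clock: 10.0
eef_pos: [524.9, 14.9, 52.0]
eef_rot: [3.142, 0.0, 1.818]
wrist_force: [-1.2, 0.2, -1.1]
finger_gap: 13.9
finger_force: 15.0
clock: 10.4
eef_pos: [525.0, 14.9, 51.1]
eef_rot: [3.141, 0.0, 1.818]
wrist_force: [0.1, 0.7, 1.1]
finger_gap: 13.9
finger_force: 15.0
clock: 10.8
eef_pos: [525.0, 14.9, 50.0]
eef_rot: [3.141, 0.0, 1.818]
wrist_force: [-1.1, -0.2, 3.0]
finger_gap: 13.6
finger_force: 15.0
```

```bash
python3 -m creep '[[-1,[0,0.1,0],0],[-1,[0,0.2,0],0],[-1,[0,0.3,0],0],[-1,[0,0.4,0],0],[-1,[0,0.5,0],0],[-1,[0,0.5,0],0]]'; for i in 1 2 3 ; do python3 -m creep '[[-1,[-0.02,0.05,0],0],[-1,[-0.02,0.1,0],0],[-1,[-0.02,0.1,0],0]]' | grep -v rot; done
```

```text
clock: 11.4
eef_pos: [530.4, 16.2, 50.1]
eef_rot: [3.14, 0.0, 1.818]
wrist_force: [3.7, 1.0, 1.2]
finger_gap: 14.0
finger_force: 15.0
clock: 11.7
eef_pos: [530.9, 16.2, 49.9]
wrist_force: [-0.2, 0.8, 0.9]
finger_gap: 13.7
finger_force: 15.0
clock: 12.0
eef_pos: [531.7, 16.2, 49.8]
wrist_force: [-0.4, -1.2, -0.4]
finger_gap: 13.8
finger_force: 15.0
clock: 12.3
eef_pos: [532.8, 16.3, 49.9]
wrist_force: [1.0, -0.5, -1.8]
finger_gap: 14.1
finger_force: 15.0
```

```bash
for i in 1 2 3 ; do python3 -m creep '[[-1,[0,0,0.05],0],[-1,[0,0,0.1],0],[-1,[0,0,0.15],0],[-1,[0,0,0.15],0]]' | grep -v rot; done
```

```text
clock: 12.7
eef_pos: [532.7, 16.2, 48.4]
wrist_force: [-0.1, 0.5, -1.5]
finger_gap: 13.6
finger_force: 15.0
clock: 13.1
eef_pos: [532.8, 16.2, 46.9]
wrist_force: [0.4, 0.3, -1.1]
finger_gap: 13.9
finger_force: 15.0
clock: 13.5
eef_pos: [532.8, 16.3, 45.4]
wrist_force: [0.7, 0.5, -1.1]
finger_gap: 14.1
finger_force: 15.0
```

Dropping freely over the studs. Now down to light contact, then release.

```bash
for i in 1 2 ; do python3 -m creep '[[-1,[0,0,0.03],0],[-1,[0,0,0.06],0],[-1,[0,0,0.06],0],[-1,[0,0,0.06],0]]' | grep -v rot; done; python3 -m creep '[[-0.5,[0,0,0],0],[-0.5,[0,0,0],0],[-0.5,[0,0,0],0],[-0.5,[0,0,0],0],[-0.5,[0,0,0],0],[-0.5,[0,0,0],0],[-0.5,[0,0,0],0],[-0.5,[0,0,0],0],[-0.5,[0,0,0],0]]'
```

```text
clock: 13.9
eef_pos: [532.8, 16.2, 44.9]
wrist_force: [-0.1, 0.5, -0.1]
finger_gap: 13.9
finger_force: 15.0
clock: 14.3
eef_pos: [532.8, 16.2, 44.3]
wrist_force: [-1.2, 0.3, 1.6]
finger_gap: 13.9
finger_force: 15.0
clock: 15.2
eef_pos: [532.8, 16.3, 44.2]
eef_rot: [-3.142, -0.0, 1.818]
wrist_force: [0.3, 0.3, 0.5]
finger_gap: 23.7
finger_force: 0.0
```

```bash
python3 -m creep '[[-0.5,[0,0,-1],0],[-0.4,[0,0,-3],0],[-0.3,[0,0,-6],0],[-0.2,[-2,0,-9],0],[0,[-4,0,-12],0],[0,[-6,0,-15],0],[0,[-8,0,-16],0],[0,[-8,0,-16],0],[0,[-8,0,-16],0],[0,[-8,0,-16],0]]' | grep -v rot;  python3 -c "
from h import *
p,im=snap('wrist','w4.png'); np.save('w4.npy',[p],allow_pickle=True)
plan(546.4,82.3,150,193.95)
cv2.imwrite('pics/w4b.png',cv2.resize(im,(800,600)))"
```

```text
clock: 16.2
eef_pos: [551.9, -60.5, 203.5]
wrist_force: [-0.5, 0.5, 0.1]
finger_gap: 46.7
finger_force: 0.0
rows cm [13.98  2.97  5.36] roll -17.95 pos [551.9 -60.5 203.6] rot [-1.7993e+02 -4.0000e-02  1.0421e+02] F [ 0.5  0.6 -1.1] gap 47.1 t 16.25
```

View pics/w4b.png

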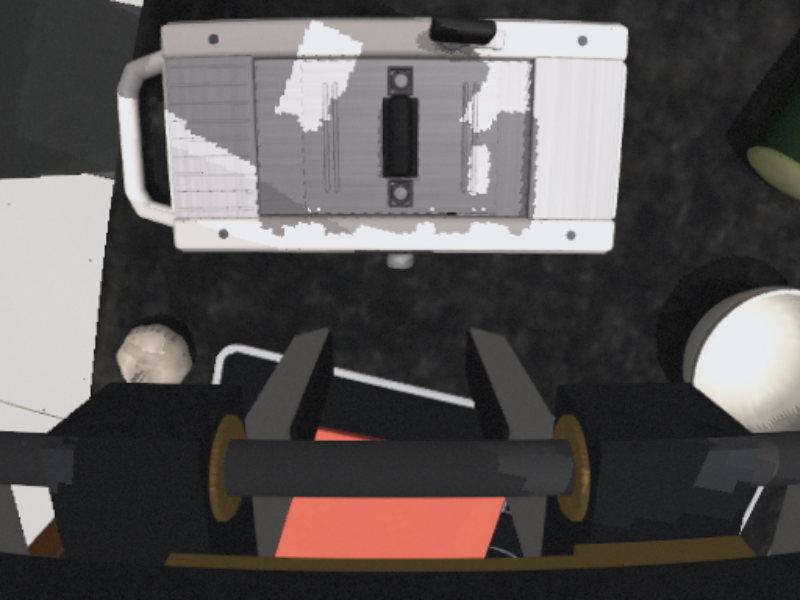

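```bash
python3 -m creep '[[0,[1.5,0.3,0],-1.6],[0,[3,0.6,0],-3.2],[0,[4.5,1,0],-4.8],[0,[6,1.3,0],-6.4],[0,[7.5,1.6,0],-8],[0,[9,1.9,0],-9.6],[0,[10.5,2.2,0],-11.2],[0,[12,2.5,0],-12.8],[0,[13,2.8,0],-14.4],[0,[14,3,0],-16],[0,[14,3,0],-17.5],[0,[14,3,0],-17.95]]' | grep -v rot; python3 -m creep '[[0,[0,0,2],0],[-0.2,[0,0,4],0],[-0.2,[0,0,5.4],0],[-0.2,[0,0,5.4],0],[-0.2,[0,0,5.4],0],[-0.2,[0,0,5.4],0]]'; python3 -c "
from h import *
p,im=snap('wrist','w5.png')
plan(547,82.6,49,193.95)"
```

```text
clock: 17.45
eef_pos: [546.7, 82.8, 203.7]
wrist_force: [0.0, -0.1, 0.5]
finger_gap: 46.8
finger_force: 0.0
clock: 18.05
eef_pos: [547.6, 81.9, 151.2]
eef_rot: [-3.141, 0.001, -2.899]
wrist_force: [-0.4, 0.0, -0.7]
finger_gap: 37.1
finger_force: 0.0
rows cm [ 0.06  0.09 10.22] roll -0.01 pos [547.6  81.9 151.2] rot [-1.7999e+02  8.0000e-02 -1.6609e+02] F [-0.5 -0.3 -0.2] gap 37.3 t 18.1
```

View pics/w5.png

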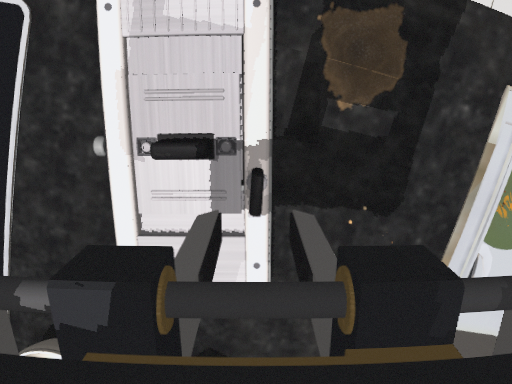

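```bash
python3 -m creep '[[-0.2,[0.06,-0.1,3],0],[-0.2,[0.06,-0.1,5.5],0],[-0.2,[0.06,-0.1,8],0],[-0.2,[0.06,-0.1,9.6],0],[-0.2,[0.06,-0.1,10.2],0],[-0.2,[0.06,-0.1,10.2],0],[-0.2,[0.06,-0.1,10.2],0],[-0.2,[0.06,-0.1,10.2],0]]' 6; python3 -m creep '[[-1,[0,0,0],0],[-1,[0,0,0],0],[-1,[0,0,0],0],[-1,[0,0,0],0],[-1,[0,0,0],0],[-1,[0,0,0],0],[-1,[0,0,0],0],[-1,[0,0,0],0]]' 6
```

```text
clock: 18.9
eef_pos: [547.4, 80.7, 49.4]
eef_rot: [-3.141, 0.002, -2.899]
wrist_force: [0.1, -0.2, 0.5]
finger_gap: 38.1
finger_force: 0.0
clock: 19.7
eef_pos: [546.3, 82.1, 48.4]
eef_rot: [3.139, -0.001, -2.899]
wrist_force: [-4.6, 10.6, 4.2]
finger_gap: 10.3
finger_force: 6.0
```

```bash
python3 -m creep '[[-1,[0,0.1,0],0],[-1,[0,0.15,0],0],[-1,[0,0.15,0],0],[-1,[0,0.15,0],0]]'
```

```text
clock: 20.1
eef_pos: [546.3, 82.4, 48.4]
eef_rot: [3.141, -0.0, -2.899]
wrist_force: [-4.4, 5.0, 5.1]
finger_gap: 10.1
finger_force: 6.0
```

```bash
python3 -m creep '[[-1,[0,0.1,0],0],[-1,[0,0.12,-0.05],0],[-1,[0,0.12,-0.1],0],[-1,[0,0.12,-0.1],0]]'
```

```text
clock: 20.5
eef_pos: [546.1, 82.6, 48.6]
eef_rot: [-3.141, -0.001, -2.899]
wrist_force: [2.0, -4.6, -7.4]
finger_gap: 9.9
finger_force: 6.0
```

```bash
python3 -m creep '[[-1,[0,-0.05,0.06],0],[-1,[0,-0.05,0.06],1],[-1,[0,-0.05,0.06],2],[-1,[0,-0.05,0.06],3],[-1,[0,-0.05,0.06],4],[-1,[0,-0.05,0.06],5],[-1,[0,-0.05,0.06],6],[-1,[0,-0.05,0.06],6]]' 10
```

```text
clock: 21.3
eef_pos: [546.2, 83.4, 48.5]
eef_rot: [3.141, -0.0, 2.859]
wrist_force: [-2.1, 5.7, -1.8]
finger_gap: 9.8
finger_force: 10.0
```

```bash
python3 -m creep '[[-1,[0,0,0],1],[-1,[0,0,0],2],[-1,[0,0,0],3],[-1,[0,0,0],4],[-1,[0,0,0],5],[-1,[0,0,0],6],[-1,[0,0,0],6]]'; python3 -m creep '[[-1,[0,0,0],1],[-1,[0,0,0],2],[-1,[0,0,0],3],[-1,[0,0,0],4],[-1,[0,0,0],5],[-1,[0,0,0],6],[-1,[0,0,0],6.1],[-1,[0,0,0],6.1]]'; python3 -c "
from h import *
s=manip.read_state();print(s['moment'],s['wrist_force'])"
```

```text
clock: 22.0
eef_pos: [546.7, 84.1, 48.5]
eef_rot: [3.139, -0.001, 2.337]
wrist_force: [3.1, 12.2, -6.1]
finger_gap: 10.0
finger_force: 10.0
clock: 22.8
eef_pos: [547.4, 84.4, 48.6]
eef_rot: [3.138, -0.002, 1.808]
wrist_force: [9.5, 14.4, -11.0]
finger_gap: 9.9
finger_force: 10.0
[ 2.68102585 -1.70929518  0.0897425 ] [  9.47096731  14.37748634 -11.045615  ]
```

```bash
python3 -m creep '[[-0.4,[0,0,0],0],[-0.4,[0,0,0],0],[-0.4,[0,0,0],0],[-0.4,[0,0,0],0],[-0.4,[0,0,0],0],[-0.4,[0,0,0],0]]'; python3 -m creep '[[-0.4,[0,0,-0.5],0],[-0.4,[0,0,-2],0],[-0.4,[0,0,-4],0],[-0.4,[-3,0,-7],0],[-0.4,[-7,0,-10],0],[-0.4,[-11,0,-13],0],[-0.4,[-14,0,-15],0],[-0.4,[-14,0,-15],0],[-0.4,[-14,0,-15],0],[-0.4,[-14,0,-15],0]]';  python3 -c "
from h import *
p,im=snap('wrist','w6.png')
cv2.imwrite('pics/w6b.png',cv2.resize(im,(800,600)))"
```

```text
clock: 23.4
eef_pos: [546.4, 82.7, 48.7]
eef_rot: [3.142, 0.0, 1.805]
wrist_force: [-0.0, 0.1, -0.8]
finger_gap: 28.2
finger_force: 0.0
clock: 24.4
eef_pos: [578.3, -52.4, 198.2]
eef_rot: [-3.141, -0.001, 1.806]
wrist_force: [-0.2, 1.0, -0.2]
finger_gap: 28.1
finger_force: 0.0
```

View pics/w6b.png

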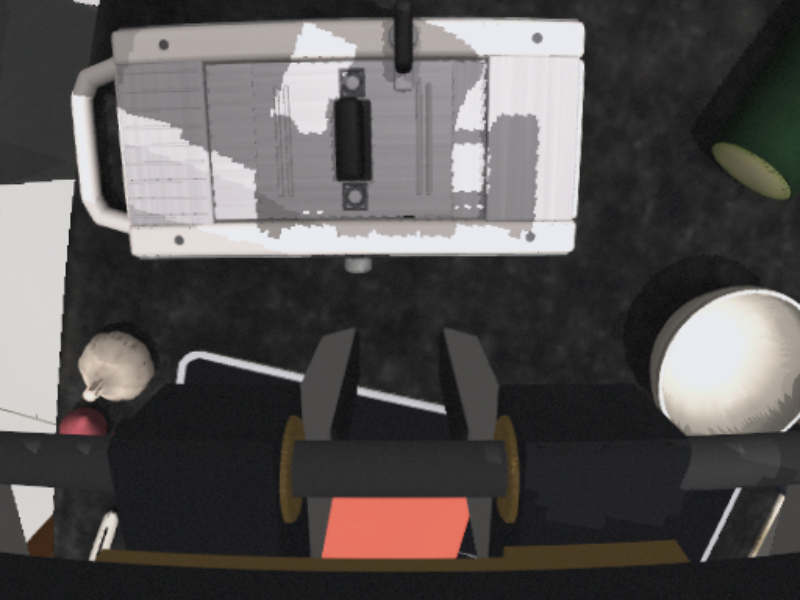

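The clip bar (about 403,40) lies square across the rail with its tongue over the cover's edge. The cover is still seated, with studs showing in both holes at (352,82) and (355,196).

```bash
python3 -c "
from cell import manip
print(manip.sign_off())"
```

```text
the job is handed in; nothing more can be done
None
```

The cover is seated flat over both studs and released, the clip is turned across it, and the job was handed in at about 24.5 s; no verdict came back, but the last picture shows cover and clip in place.

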